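# Release the ratchet stop of a cup rack and slide it back

### The arm

A 7-joint arm with a two-finger parallel gripper is mounted at the origin on the work surface. World frame = base frame: x ahead of the robot, y to its left, z up, the work surface at z = 0. Lengths are in m, angles in rad, forces in N, time in s.
With the tool pointing down it reaches from about 0.425 to 0.8 m from the base axis. Payload 8.3 kg.
Tool frame: the origin (TCP) lies midway between the tips of the shut fingers; the grasp point (between the pads) lies bot.grip_depth behind it (bot.grip_depth is the distance from the TCP to the grasp point, in m); z points along the fingers, y is the direction in which the jaws open and shut (so a half turn about z gives the same grasp; the last joint's range is limited). The gripper opens to 85 mm and grips with 20 to 120 N. Pads are 22 mm wide; open, the fingers measure 114 mm over their backs; the gripper's body (76 mm by 85 mm) begins 54 mm behind the grasp point. The pads swing forward as they close: fully open they stand 13 mm farther back than shut.
Start: joints at [1.144, 0.383, 0.016, 1.37, -0.006, 1.388, -0.046], TCP at [0.222, -0.584, 0.231] pointing down, gripper open.
Joint ranges: [-2.95, 2.95], [-0.25, 2.06], [-1.52, 1.56], [0.18, 2.33], [-1.44, 4.58], [0.02, 2.06], [-3.01, 3.01]. Speed limits (rad/s): [2.39, 2.39, 3.01, 3.01, 3.14, 3.14, 3.14].

### API

Orientations are given as a 3x3 rotation matrix whose columns are the frame's x, y, z axes.
In Python, from workcell import bot, hand, vision gives the robot as it stands. Calls block until the motion is done:
- bot.move_ptp(position, orientation): joint-space move of the TCP to a pose.
- bot.move_straight(position, velocity=0.15, orientation=None, guard=None): straight line of the TCP; orientation=None keeps the orientation; velocity is the mean speed in m/s. With guard (N) it stops when the force on the tool has changed by that much, and returns True; else False.
- bot.movej(angles): joint-space move.
- hand.set_gripper(opening, squeeze=None): opening from 0.0 (shut) to 1.0 (fully open); squeeze is the grip in N (None keeps the last); returns when the fingers have stopped.
- bot.wait(seconds).
- bot.solve_ik(position, orientation): joint angles nearest the present ones, or None.
- bot.sense(): the state.
- vision.capture(name): name is "side" or "top"; returns a dict with "image" (420x560x3 uint8, red, green, blue), "z_map" (420x560 float32, m along the optical axis (not along the pixel's ray), 0 where there is no reading), "fx", "fy", "cx", "cy" (pixels), "distortion" ([k1, k2, p1, p2, k3] as OpenCV has them; the pictures are not rectified), "eye" and "orientation" of the camera in the world. Camera axes: x right, y up, looking along -z (the intrinsics and any distortion apply to the point x, -y, -z); pixel columns grow to the right and rows downward; lengths in m; the calibration is good to about 2 mm. A picture is of the moment at which its call begins.
A pose or a line that the arm cannot do raises bot.MotionError and nothing moves.
- bot.sign_off(): hands the job in, once; it reports no verdict.
The state is a dict: "time_s": time; "joint_pos": joint angles; "joint_velocities": joint speeds; "joint_torque": joint torques, N m; "position": TCP position; "tool_rot": TCP orientation; "contact_force": force on the tool from outside, world axes, zero at the start; "torque": the same for the moment, N m; "gripper_width": opening from 0.0 (shut) to 1.0 (fully open).
Only numpy, scipy, OpenCV 4.12 (cv2) and the standard library are available. Lean on these libraries where they do the work, as an engineer would, in place of code of your own. Each camera call takes 0.05 s, during which the arm holds its last target. There are 200 camera calls.

### The job

Make room for more cups in the cup rack on the coffee counter: with the fingertips, press down the release tab on top of the sliding stop and, keeping it pressed, push the stop along its bar away from the cups, all the way back against the end post; then let go, so that the tab springs up. Grasp and lift nothing, and leave the cups, the glass and the brush where they are.

Things in the scene. Friction and masses are not known exactly. Their poses are not given: they have to be found in the camera images.
- rack: Fixed cup rack, steel on a dark wood base 375 mm long (its y), 125 mm wide (x). Origin on the counter near its middle, z up. A toothed bar (20 mm wide, top 55 mm above the counter) runs along y at x = +45 mm and carries the sliding stop. A fixed jaw, 78 mm high, closes the -y end, where the two cups stand; at the +y end is the end post (72 mm high, inner face at y = +156 mm). 'Back' is +y.
- stop (a joint): Travel in m of the sliding stop along the rack's +y: 0 nearest the cups, 0.140 fully back at the end post. Black carriage, 44 mm (x) by 62 mm (y), top 70 mm above the counter, with a steel jaw plate 76 mm high on its cup side. Sliding friction about 4 N. With the release up, a pawl under the bar (12 mm pitch) blocks +y motion after at most 12 mm of play; towards the cups it just clicks.
- release (a joint): Travel in m of the release tab: 0 up, 0.010 fully down. Sprung: about 2.5 N to start it, 5.5 N to bottom it; the pawl clears the teeth from 0.007 down. It springs up when let go, and must be kept down while the stop is pushed.
- tab_top (a point): Centre of the top face of the release tab, a flat bare-metal plate 44 mm (rack x) by 40 mm (rack y), 8 mm thick, on top of the carriage; 90 mm above the counter when up. It rides with the stop and moves straight down when pressed. Axes parallel to the rack's.
- lug_face (a point): Middle of the top edge, on the cup side, of the upright black lug at the back (+y) of the stop: 44 mm wide (x), 10 mm thick, top 112 mm above the counter, 22 mm above the raised tab. Its upright cup-side face is 23 mm in +y from the tab's centre: a fingertip holding the tab down can push the stop by it. Axes as the rack's.
- cup_a: White espresso cup, 62 mm across, 56 mm high, loose, in the rack next to the fixed jaw. Origin at the centre of its underside, 8 mm above the counter. Leave alone.
- cup_b: The same kind of cup, loose, in the rack between cup_a and the stop. Leave alone.
- tumbler: Clear drinking glass, 74 mm across, 90 mm high, loose on the counter on the robot's side of the rack. Origin at the centre of its underside. Leave alone.
- brush: Wooden-handled brush, about 0.2 m long, loose, lying on the counter beyond the rack. Leave alone.

How it is judged:
By the outcome, as a careful person would: the job done as asked, in the order asked, and still so for the second after the job is handed in, with the robot touching nothing.
It also fails if it takes over 32 s, if anything falls off the work surface, if the arm or the gripper's body presses on something with over 40 N, if the wrist force passes 120 N, or if a joint passes its speed limit or range.

## Working session

There is one attempt and no reset: what is moved stays moved. The work goes in short steps, each a Python script; the robot and the scene stay as the last script left them, time stands still between calls to the robot, and variables do not carry over. Pictures are saved under pics/ and viewed, about 8 in all and at most 12, crops included, and the job is handed in when it is done.

```bash
mkdir -p pics; ls; cat > h.py <<'E'
import numpy as np, cv2
from workcell import bot, hand, vision
def shot(name, fn):
    c=vision.capture(name); cv2.imwrite('pics/'+fn,c['image'][:,:,::-1]); np.save('pics/'+fn+'.npy',c,allow_pickle=True); return c
def load(fn): return np.load('pics/'+fn+'.npy',allow_pickle=True).item()
def K(c): return np.array([[c['fx'],0,c['cx']],[0,c['fy'],c['cy']],[0,0,1.]])
def rays(c,uv):
    p=cv2.undistortPoints(np.array(uv,float).reshape(-1,1,2),K(c),np.array(c['distortion'],float)).reshape(-1,2)
    d=np.c_[p[:,0],-p[:,1],-np.ones(len(p))]
    return d@np.array(c['orientation']).T
def onplane(c,uv,z):
    d=rays(c,uv); e=np.array(c['eye']); return e+d*((z-e[2])/d[:,2])[:,None]
def cloud(c):
    v,u=np.mgrid[0:420,0:560]; d=rays(c,np.c_[u.ravel(),v.ravel()])
    return (np.array(c['eye'])+d*c['z_map'].reshape(-1,1)).reshape(420,560,3)
E
python3 - <<'E'
from h import *
for n in('top','side'):
    c=shot(n,n+'0.png'); print(n,c['eye'],np.round(c['orientation'],3).tolist(),c['fx'],c['distortion'],(c['z_map']>0).mean())
print(bot.sense()['time_s'],bot.grip_depth,bot.sense()['tool_rot'],bot.sense()['contact_force'])
E
```

```text
pics
top [ 0.42445704 -0.03758039  0.88675115] [[0.047, 0.978, -0.201], [-0.999, 0.046, -0.011], [-0.001, 0.202, 0.979]] 520.129369363943 [-0.10170823  0.          0.          0.          0.        ] 0.9957397959183674
side [ 0.30481341 -0.47558537  0.73549105] [[0.83, 0.435, -0.349], [-0.558, 0.634, -0.535], [-0.011, 0.639, 0.769]] 477.7137978388899 [-0.09432093  0.          0.          0.          0.        ] 0.9959098639455782
0.1 0.0187 [[ 9.34510169e-01  3.55935843e-01 -6.47085776e-04]
 [ 3.55936431e-01 -9.34508730e-01  1.64060628e-03]
 [-2.07567265e-05 -1.76348465e-03 -9.99998445e-01]] [ 0.86524692 -0.01546119 -0.31628537]
```

View pics/top0.png

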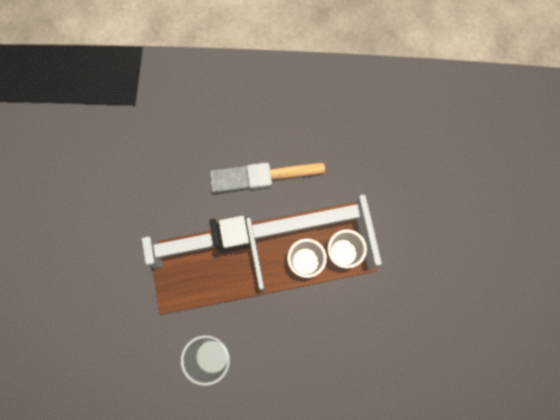

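View pics/side0.png

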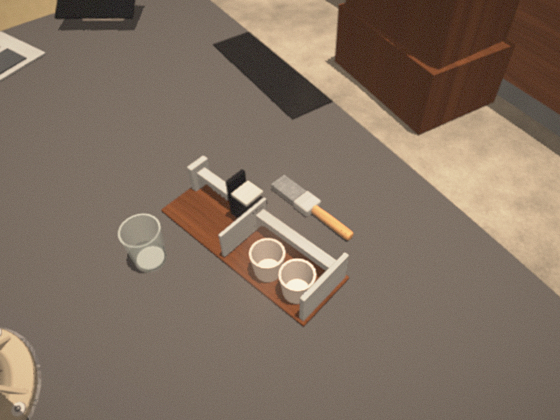

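The top view shows the tab at (232,232), the black lug at (217,235), the end post at (150,250), the fixed jaw at (370,230), the cups at (306,259) and (347,249), and the tumbler at (205,360). The brush is at (265,177). In the side view the tab is at (247,193) and the lug at (237,184).

```bash
cat > m.py <<'E'
from h import *
def measure(c, box, zt=None, hl=0.09):
    P=cloud(c); im=c['image'].astype(int); x0,x1,y0,y1=box
    br=(im.min(2)>140); m=np.zeros(br.shape,bool); m[y0:y1,x0:x1]=br[y0:y1,x0:x1]
    m&=abs(P[...,2]-hl)<0.012
    n,l,s,ct=cv2.connectedComponentsWithStats(m.astype(np.uint8)); i=1+np.argmax(s[1:,4])
    r=cv2.minAreaRect(np.argwhere(l==i)[:,::-1].astype(np.float32)); z=np.median(P[l==i][:,2])
    corners=onplane(c,cv2.boxPoints(r),hl if zt is None else zt)
    return corners.mean(0),z,corners,s[i,4]
E
python3 - <<'E'
from m import *
for n,b in(('top0.png',(205,260,210,255)),('side0.png',(230,270,175,212))):
    c=load(n); m=measure(c,b); print(n,m[0].round(4),m[1],m[3]); print(m[2].round(4).tolist())
    P=cloud(c)
    # bar/rack axis: bright pixels at z~0.055
    br=c['image'].min(2)>110
    q=br&(abs(P[...,2]-.055)<.006)&(abs(P[...,0]-m[0][0])<.25)
    n_,l,s,ct=cv2.connectedComponentsWithStats(q.astype(np.uint8))
    for i in range(1,n_):
        if s[i,4]>150:
            pts=P[l==i]; mu=pts.mean(0); w,V=np.linalg.eigh(np.cov(pts[:,:2].T)); print(' bar',mu.round(4),V[:,1].round(4),np.sqrt(w).round(4),s[i,4],ct[i].round())
    # end post top z~.072 / lug z~.112
    for zz,t in((.072,'post'),(.112,'lug')):
        q=(abs(P[...,2]-zz)<.006); n_,l,s,ct=cv2.connectedComponentsWithStats(q.astype(np.uint8))
        for i in range(1,n_):
            if s[i,4]>60: print(' ',t,P[l==i].mean(0).round(4),s[i,4],ct[i].round())
c=load('top0.png');im=cv2.resize(c['image'][195:275,130:270,::-1],None,fx=5,fy=5,interpolation=cv2.INTER_CUBIC); cv2.imwrite('pics/crop1.png',im)
E
```

```text
top0.png [0.5586 0.043  0.09  ] 0.08914213364231971 712
[[0.5752, 0.068, 0.09], [0.5847, 0.0288, 0.09], [0.5419, 0.0182, 0.09], [0.5326, 0.057, 0.09]]
 bar [ 0.5875 -0.071   0.0548] [-0.2434  0.9699] [0.006  0.0518] 1382 [306. 221.]
 bar [0.5374 0.1279 0.0549] [-0.2495  0.9684] [0.0062 0.0279] 767 [182. 245.]
  post [ 0.571  -0.171   0.0751] 327 [369. 231.]
  post [0.5353 0.0193 0.0739] 440 [248. 248.]
  post [0.5239 0.1789 0.0715] 259 [148. 251.]
  post [0.3507 0.0947 0.0715] 110 [192. 366.]
  lug [0.5516 0.07   0.1113] 190 [214. 232.]
side0.png [0.5593 0.0414 0.09  ] 0.09022857724306654 409
[[0.5348, 0.0556, 0.09], [0.5841, 0.0694, 0.09], [0.5832, 0.0263, 0.09], [0.5351, 0.0141, 0.09]]
 bar [0.533  0.1392 0.0558] [-0.2084  0.978 ] [0.0075 0.0245] 361 [211. 179.]
 bar [ 0.5778 -0.0607  0.0558] [-0.4166  0.9091] [0.0181 0.0559] 1155 [288. 237.]
 bar [0.3638 0.0965 0.0552] [-0.9974  0.0717] [0.0056 0.0167] 158 [139. 232.]
 bar [ 0.535  -0.0569  0.0551] [-0.8827  0.4699] [0.007  0.0158] 152 [265. 246.]
 bar [ 0.5553 -0.1225  0.055 ] [-0.8174  0.5761] [0.0072 0.016 ] 153 [297. 267.]
  post [0.5779 0.9687 0.0713] 453 [95.  2.]
  post [0.5236 0.1762 0.072 ] 149 [197. 164.]
  post [0.5342 0.017  0.0726] 518 [242. 213.]
  post [0.3635 0.0961 0.072 ] 192 [137. 227.]
  post [0.358  0.0439 0.0719] 152 [146. 248.]
  post [ 0.5683 -0.1778  0.0733] 237 [323. 282.]
  lug [0.5512 0.0677 0.1114] 134 [235. 177.]
```

View pics/crop1.png

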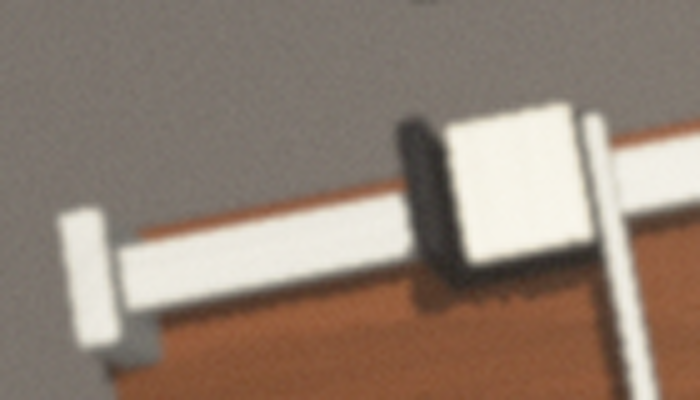

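```bash
cat >> h.py <<'E'
ey=np.array([-.2445,.9697,0]); ex=np.array([.9697,.2445,0]); ez=np.array([0,0,1.])
tab=np.array([.559,.0422,.090])
def R(s): x=s*ey; z=-ez; return np.c_[x,np.cross(z,x),z]
E
python3 - <<'E'
from h import *
hov=tab+.009*ey; 
q0=np.array(bot.sense()['joint_pos']); best=None
for s in(1,-1):
    a=bot.solve_ik(hov+.12*ez,R(s)); b=bot.solve_ik(hov+.1*ey-.012*ez,R(s))
    print(s,None if a is None else np.round(a,2),None if b is None else np.round(b,2))
    if a is not None and (best is None or abs(a-q0).max()<best[0]): best=(abs(np.array(a)-q0).max(),s)
s=best[1]; print('use',s)
hand.set_gripper(0.0)
bot.move_ptp(hov+.12*ez,R(s))
bot.move_straight(hov+.03*ez,.12)
S=bot.sense(); print(S['time_s'],S['position'],S['contact_force'],S['gripper_width'])
shot('side','side1.png'); c=shot('top','top1.png')
a=cv2.resize(load('side1.png')['image'][120:260,160:300,::-1],(400,400)); b=cv2.resize(c['image'][170:310,140:280,::-1],(400,400))
cv2.imwrite('pics/c2.png',np.hstack([a,b]))
E
```

```text
1 [ 0.44  0.34 -0.75  1.56  0.23  1.33 -0.08] [ 0.42  0.55 -0.99  1.73  0.51  1.13 -0.47]
-1 [-1.1   0.57  1.37  1.63 -0.57  1.41 -2.56] [-1.25  0.8   1.36  1.8  -0.83  1.26 -2.56]
use 1
4.3083 [0.5572961  0.05110473 0.12074385] [-0.40376933  0.26160059  0.49377141] 0.0022143389238641737
```

View pics/c2.png

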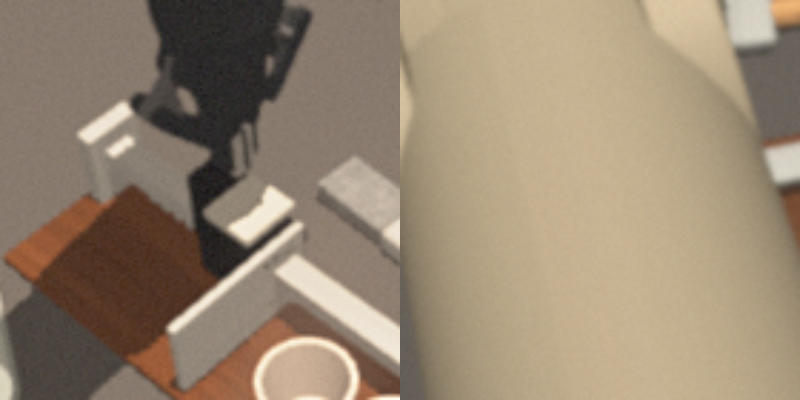

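The side crop (left) shows the closed fingertips above the back half of the tab at about (240,165), just ahead of the black lug at (210,185). In the top crop the arm hides the stop. Next I descend to press.

```bash
python3 - <<'E'
from h import *
def st(t):
    S=bot.sense(); print(t,round(S['time_s'],2),np.round(S['position'],4),np.round(S['contact_force'],2)); return S
p0=np.array(st('pre')['position'])
p=p0.copy(); p[2]=.100; bot.move_straight(p,.08); st('above')
p[2]=.070; g=bot.move_straight(p,.025,guard=9); S=st('pressed %s'%g)
shot('side','side2.png'); cv2.imwrite('pics/c3.png',cv2.resize(load('side2.png')['image'][120:260,160:300,::-1],(500,500)))
E
```

```text
pre 4.41 [0.5575 0.0511 0.121 ] [-0.55  0.23 -0.34]
above 4.81 [0.5569 0.051  0.0991] [-0.23  0.53  0.6 ]
pressed True 5.62 [0.5578 0.0512 0.0801] [-1.02 -0.82  8.1 ]
```

View pics/c3.png

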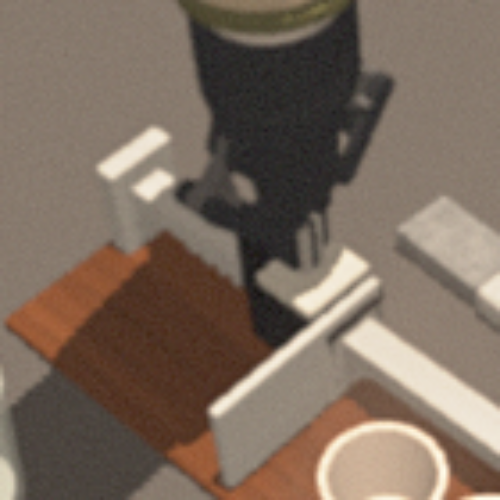

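Force 8 N at z = 0.080, so the tab is bottomed; the picture shows the tab depressed at about (320,280) with the fingertips on it. I'll push a short way first.

```bash
python3 - <<'E'
from h import *
def st(t):
    S=bot.sense(); p=np.array(S['position']); f=np.array(S['contact_force']); print(t,round(S['time_s'],2),np.round(p,4),'adv',round((p-tab)@ey-.009,4),'F ex,ey,z',np.round([f@ex,f@ey,f[2]],1)); return p
p0=st('start'); p0[2]=.0785
for d in(.02,.045,.07,.09):
    g=bot.move_straight(p0+d*ey,.04,guard=22); st('%s %s'%(d,g))
    if g: break
c=shot('side','side3.png'); cv2.imwrite('pics/c4.png',cv2.resize(c['image'][120:260,140:300,::-1],(640,560)))
E
```

```text
start 5.67 [0.5578 0.0512 0.0801] adv -0.0 F ex,ey,z [-2.7 -0.2  8.3]
0.02 False 6.33 [0.5533 0.0701 0.0799] adv 0.0194 F ex,ey,z [-7.3 -1.7 18.2]
0.045 False 7.1 [0.5472 0.0943 0.0799] adv 0.0444 F ex,ey,z [-7.7 -1.8 18.5]
0.07 False 7.88 [0.541  0.1187 0.0799] adv 0.0696 F ex,ey,z [-7.8 -1.6 17.6]
0.09 False 8.53 [0.5361 0.1384 0.0799] adv 0.0899 F ex,ey,z [-7.4 -1.6 18.9]
```

View pics/c4.png

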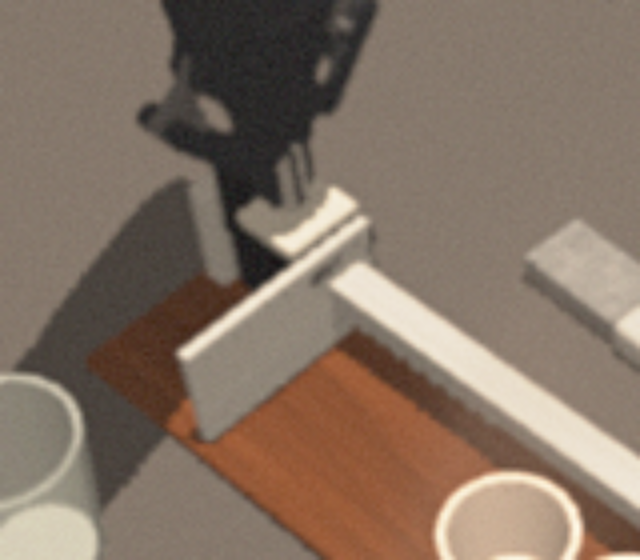

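The stop is riding along (tab at (300,220), nearly at the post at (210,220)). I'll push on to the end, then lift off.

```bash
python3 - <<'E'
from h import *
def st(t):
    S=bot.sense(); p=np.array(S['position']); f=np.array(S['contact_force']); print(t,round(S['time_s'],2),np.round(p,4),'adv',round((p-tab)@ey-.009,4),'F ex,ey,z',np.round([f@ex,f@ey,f[2]],1)); return p
p0=st('start'); p0[2]=.0785
g=bot.move_straight(p0+.03*ey,.025,guard=18); p=st('end %s'%g)
bot.wait(.2); p=st('hold')
if g:
    bot.move_straight(p+.02*ez,.06); st('up')
    bot.move_straight(p+.12*ez-.03*ey,.12); 
    bot.move_ptp(p+.15*ez-.05*ey+np.array([-.1,-.25,0]),R(1)); st('clear')
    shot('top','top4.png'); c=shot('side','side4.png')
    a=cv2.resize(load('top4.png')['image'][130:400,100:400,::-1],(400,360)); b=cv2.resize(c['image'][110:350,90:370,::-1],(400,360))
    cv2.imwrite('pics/c5.png',np.hstack([a,b]))
E
```

```text
start 8.57 [0.536  0.1384 0.0799] adv 0.0899 F ex,ey,z [-7.6 -2.  18.4]
end True 9.38 [0.5333 0.1531 0.0801] adv 0.1048 F ex,ey,z [-0.4 -1.5  7. ]
hold 9.57 [0.5334 0.1531 0.0801] adv 0.1048 F ex,ey,z [-2.5 -1.   7.7]
up 10.07 [0.5332 0.153  0.1001] adv 0.1048 F ex,ey,z [-0.6 -0.2 -1.1]
clear 12.19 [ 0.4461 -0.1441  0.23  ] adv -0.162 F ex,ey,z [0.5 1.1 1. ]
```

View pics/c5.png

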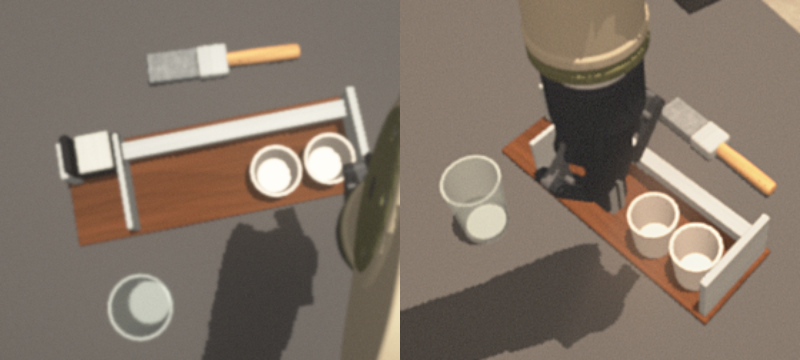

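The top crop (left) shows the stop against the end post at (70,155). The cups, glass and brush look unmoved. Next I check the numbers: tab height, tab travel and the gap to the post.

```bash
python3 - <<'E'
from m import *
a=measure(load('top0.png'),(205,260,210,255)); b=measure(load('top4.png'),(140,195,220,275))
print('tab',a[0],a[1],b[0],b[1],b[3],'travel',(b[0]-a[0])@ey,(b[0]-a[0])@ex)
post=np.array([.5238,.1775,.09]); print('tab to post centre',(post-b[0])@ey)
# lug top / post top along ey
P=cloud(load('top4.png'))
for n,zz in(('lug',.112),('post',.072)):
    q=(abs(P[...,2]-zz)<.005)&(np.linalg.norm(P[...,:2]-b[0][:2],axis=2)<.07); s=(P[q]-b[0])@ey; print(n,q.sum(),np.percentile(s,[3,50,97]))
d=cv2.absdiff(load('top0.png')['image'],load('top4.png')['image']).max(2)
for n,(x0,x1,y0,y1) in dict(brush=(205,330,155,198),tumbler=(178,233,333,388),cup_b=(286,328,238,281)).items(): print(n,d[y0:y1,x0:x1].mean(),np.percentile(d[y0:y1,x0:x1],99))
c=load('top4.png')['image'][205:285,130:230,::-1]; cv2.imwrite('pics/c6.png',cv2.resize(c,(700,560),interpolation=cv2.INTER_CUBIC))
E
```

```text
tab [0.55861308 0.04297927 0.09      ] 0.08914213364231971 [0.53430771 0.14117482 0.09      ] 0.0899921942847991 704 travel 0.10116289568965221 0.00043989670905570863
tab to post centre 0.037793659126574994
lug 196 [0.02247302 0.02693934 0.03222398]
post 464 [-0.02860387 -0.02141128  0.04585733]
brush 3.6107906976744184 8.0
tumbler 3.7963636363636364 9.0
cup_b 3.3244739756367663 9.0
```

View pics/c6.png

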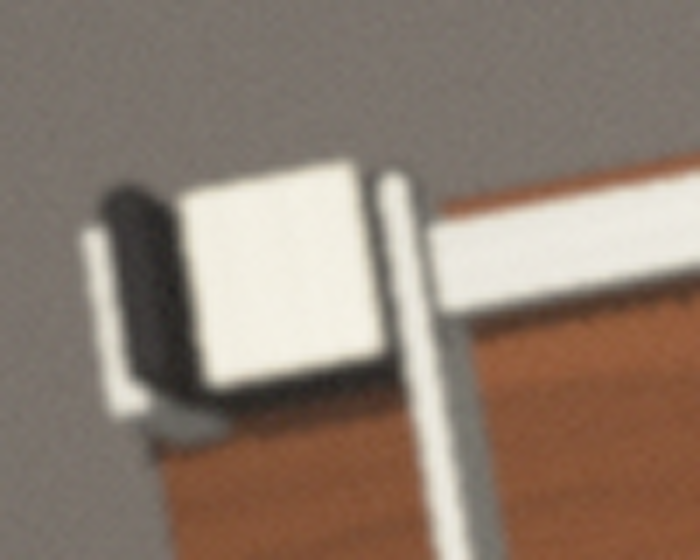

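The stop sits against the post with no visible gap, and the tab is up at 90 mm. Handing in.

```bash
python3 -c "
from h import *
bot.sign_off(); print(bot.sense()['time_s'])"
```

```text
the job is handed in; nothing more can be done
the job is handed in; nothing more can be done
```

The stop is all the way back against the end post and the release tab has sprung up; the job is handed in. With closed fingertips I pressed the tab to its end (about 8 N at z = 0.080). I kept it down while pushing the stop along the bar until it met the post and the 18 N guard tripped. Then I lifted straight off and moved clear at about 12 s.

**Last checks:**
- **Stop:** the tab travelled about 101 mm along the bar. It now sits 38 mm from the middle of the post, against about 39 mm expected for contact (taking the post as 12 mm thick), and the close-up shows no gap.
- **Tab:** its top reads 90 mm above the counter, so it is up.
- **Cups, glass and brush:** the brush, tumbler and cup_b show no change between the first and last top views beyond image noise. I checked cup_a only by eye, because the arm partly shadowed it; it looks unmoved.

No check failed. While pushing, downward force rose to about 18 N and sideways force to about 8 N, both well below the limits.

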